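# Find and note the slip angle on the tilting plate

### The job

Using the upright ball-ended handle, slowly tilt the hinged plate until the bare aluminium block slips down to the stop, and stop there, so that the rubber-soled puck beside it stays where it is. Leave the plate standing at that angle, then note the angle by swinging the separate pointed index hand until it is parallel to the handle. Do not touch the block or the puck.

Things in the scene. Friction and masses are not known exactly. Their poses are not given: they have to be found in the camera images.
- hinge_mid (a point): Middle of the hinge of the tilting rig, a fixed grey-painted fixture (base 270 x 270 mm). The point lies on the hinge axis, 90 mm above the table. x: level, away from the robot at yaw 0; y: along the hinge; z up. A fixed round scale disc of 60 mm radius stands upright, centred on the axis, at y = -106 mm.
- stop_mid (a point): On the hinged dark metal plate (220 x 150 x 6 mm): middle of the foot of its stop bar's face, level with the plate's top. The bar is 20 mm high, across the plate at the hinge; this face is 12 mm before the axis. From here the plate reaches 198 mm towards -x (towards the robot at yaw 0). Axes are the plate's, z normal to it; top level with the axis when flat.
- plate (a joint): Tilt of the plate, rad: 0 flat (handle upright); grows to 0.8 as the handle is pushed towards +x of hinge_mid, which lifts the plate's free end so that things slide to the stop. Stiff hinge: it stays where it is left. Takes about 1.5 to 2.2 N m (12 to 18 N level push 125 mm above the axis).
- handle_tip (a point): Centre of the black ball (28 mm diameter) on the plate's handle, a 12 mm round steel rod at right angles to the plate, rising 170 mm from the hinge axis to this point, at y = +125 mm from hinge_mid. Fixed to the plate; axes are the plate's: z along the handle.
- index_hand (a joint): Angle of the index hand, rad: 0 upright, positive leaning to +x of hinge_mid; same sense and axis as joint plate, so equal values are parallel. Moves freely of the plate, -1.0 to 1.0; starts leaning to -x. Light friction (under 1.5 N at the tip); stays where it is left.
- index_tip (a point): Pointed tip of the index hand, a steel bar 12 mm wide (y) and 10 mm thick (x) up to 135 mm from the axis, tapering to this tip at 165 mm. It turns on the hinge axis at y = -125 mm from hinge_mid, outside the scale disc. z axis along the hand.
- block_mid (a point): Centre of the bare aluminium block, 50 x 40 x 25 mm (25 high), lying on the upper part of the plate, beside the puck, on either side. It slips first, somewhere between 0.25 and 0.43 rad of tilt, differing each time, and then runs down to the stop by itself.
- puck_mid (a point): Centre of the round steel puck, 42 mm diameter, 18 mm high, with a rubber sole, lying on the plate beside the block. It slips at a tilt at least 0.14 rad above the block's.

How it is judged:
On the way, in this order (a step that is already met when the one before it is completed fails the run):
1. the block has slipped down to the stop with the plate tilted, and the puck has stayed (x of block_mid in the frame of handle_tip between -0.062 and 0 m and z of block_mid in the frame of handle_tip between -0.175 and -0.135 m and x of puck_mid in the frame of handle_tip between -0.215 and -0.095 m and z of puck_mid in the frame of handle_tip between -0.18 and -0.14 m and value of joint plate above 0.2 rad), for 0.2 s.
2. the index hand is parallel to the handle (angle between the z axis of handle_tip and the z axis of index_tip, either way round below 0.08 rad and value of joint plate above 0.2 rad), for 0.2 s.
At the end, for the whole second after the job is handed in: The plate still stands tilted (more than 0.2 rad), the block lies on it at the stop (its centre within 62 mm of the hinge axis along the plate), the puck is still on the upper part (centre more than 95 mm from the axis), the index hand is parallel to the handle within 0.08 rad, and all is at rest (all of step 2 and x of block_mid in the frame of handle_tip between -0.062 and 0 m and z of block_mid in the frame of handle_tip between -0.175 and -0.135 m and x of puck_mid in the frame of handle_tip between -0.215 and -0.095 m and z of puck_mid in the frame of handle_tip between -0.18 and -0.14 m and linear speed of each of block, puck below 0.02 m/s); the robot touches nothing.
It fails at once if the robot touches the block (contact force between any of the fingers, the arm and block above 0.5 N).
It fails at once if the robot touches the puck (contact force between any of the fingers, the arm and puck above 0.5 N).
It also fails if it takes over 58 s, if anything falls off the work surface, if the arm or the gripper's body presses on something with over 40 N, if the wrist force passes 120 N, or if a joint passes its speed limit or range.

### The arm

A 6-joint arm with a two-finger parallel gripper is mounted at the origin on the work surface. World frame = base frame: x ahead of the robot, y to its left, z up, the work surface at z = 0. Lengths are in m, angles in rad, forces in N, time in s.
With the tool pointing down it reaches from about 0.35 to 0.725 m from the base axis. Payload 4.3 kg.
Tool frame: the origin (TCP) lies at the very end of the fingers, on their centre line; the grasp point (between the pads) lies env.grasp_offset behind it (env.grasp_offset is the distance from the TCP to the grasp point, in m); z points along the fingers, y is the line along which they close (so a half turn about z gives the same grasp; the last joint's range is limited). The gripper opens to 85 mm and grips with 20 to 120 N. Pads are 22 mm wide; open, the fingers measure 114 mm over their backs; the gripper's body (76 mm by 85 mm) begins 54 mm behind the grasp point. The pads swing forward as they close: fully open they stand 13 mm farther back than shut.
Start: joints at [1.238, 0.377, 0.081, 1.274, 0, 1.46], TCP at [0.127, 0.561, 0.231] pointing down, gripper open.
Joint ranges: [-2.72, 2.72], [-0.84, 1.66], [-1.02, 1.22], [-1.77, 2.12], [-1.37, 1.28], [-3.14, 3.14]. Speed limits (rad/s): [2.57, 2.57, 3.14, 3.14, 3.14, 3.14].

### API

Orientations are given as a rotation vector (axis times angle).
In Python, from workcell import env gives the robot as it stands.
- The arm moves only by the tool apply_moves, never from a script. Its argument "plan" is a list of rows, each a list of 7 numbers: the shift along the tool's x, y, z in mm, then the turn, a rotation vector about the tool's x, y, z in rad, then the closure, from 0 (fully open) to 1 (shut). A call has 1 to 12 rows; each row shifts and turns the commanded pose from where the row before left it, along the tool's axes as they then stand; what a row does not reach is not made up. A row lasts 1/12 s, in which the tool goes at most 41.7 mm and 7.16 degrees, less where a joint would pass 70% of its speed; a pose out of reach is approached as far as the arm can. A call with a gripper value outside its range is refused whole. The fingers move at their own pace and stop on an object; "grip_force" is the grip in N (left out, the last holds). Time passes only in rows, so rows that do not move let the fingers close. It gives the time, the measured TCP pose, the force, the opening and the grip force at its end, in the units of the state.
- env.sense(): the state, without advancing time (a new reading comes with each control period).
- env.read_camera(name): name is "side" or "top" or "wrist"; returns (picture, depth): 480x640x3 uint8, red, green, blue; 480x640 float32, m along the optical axis (not along the pixel's ray), 0 where there is no reading.
- env.camera_params(name): a dict with "mtx" (3x3 intrinsics, pixels), "eye" and "attitude" of the camera in the world. Camera axes: x right, y down, z forward; pixel columns grow to the right and rows downward; lengths in m; the calibration is good to about 2 mm. A picture is of the moment at which its call begins: read the wrist's pose just before it. camera_params takes no time and is no camera call; for the wrist camera it gives the pose at the moment of the call.
- env.job_done(): hands the job in; it is judged then, once.
The state is a dict: "time_s": time; "joints": joint angles; "qd": joint speeds; "joint_torque": joint torques, N m; "tcp_pos": TCP position; "orientation": TCP orientation; "ft_force": force on the tool from outside, world axes, zero at the start; "wrist_torque": the same for the moment, N m; "opening": opening from 0.0 (shut) to 1.0 (fully open); "gripper_force": force on a finger pad.
Only numpy, scipy, OpenCV 4.12 (cv2) and the standard library are available. Lean on these libraries where they do the work, as an engineer would, in place of code of your own. Each camera call takes 0.05 s, during which the arm holds its last target. There are 200 camera calls.

## Working session

There is one attempt and no reset: what is moved stays moved. The work goes in short steps, Python scripts to look and compute and a tool call to move; the robot and the scene stay as the last step left them, time stands still between calls to the robot, and variables do not carry over. Pictures are saved under pics/ and viewed, at most 10 in all, crops included, and the job is handed in when it is done.

Besides the shell and the picture viewer there is one more tool, called after "Request:" by a JSON object that holds its "op" and its "data", one argument or row to a line. apply_moves: Moves the arm, as the interface text tells. Its arguments: {"type":"object","properties":{"plan":{"type":"array"},"grip_force":{"type":"number"}},"required":["plan"]}

```bash
mkdir -p pics; cat > h.py <<'E'
import numpy as np, cv2
from scipy.spatial.transform import Rotation as R
from workcell import env
def cam(n):
    p=env.camera_params(n); im,d=env.read_camera(n); return p,im,d
def att(p):
    a=np.array(p["attitude"],float)
    return a if a.shape==(3,3) else (R.from_rotvec(a).as_matrix() if a.size==3 else R.from_quat(a).as_matrix())
def world(p,u,v,z):
    K=np.array(p["mtx"]); return np.array(p["eye"])+att(p)@(np.linalg.inv(K)@[u,v,1]*z)
def save(n,im): cv2.imwrite(f"pics/{n}.png",im[:,:,::-1])
E
python3 - <<'E'
from h import *
print(env.sense(), env.grasp_offset)
for n in ("side","top"):
    p,im,d=cam(n); print(n,p); save(n+"0",im); np.savez(f"{n}0.npz",d=d,im=im)
E
```

```text
{'time_s': 0.0, 'joints': array([ 1.23771967e+00,  3.78049394e-01,  7.96286620e-02,  1.27436115e+00,
       -3.84344985e-07,  1.46051515e+00]), 'qd': array([-4.17038787e-05, -6.08000161e-04,  5.76507231e-04,  2.87214710e-03,
        1.55426391e-04, -8.43227510e-04]), 'joint_torque': array([ 4.48607670e-04, -4.63602734e+01,  2.69876933e+01,  2.07752053e-02,
        3.12170368e-04, -2.49103538e-08]), 'tcp_pos': array([0.12682412, 0.56018555, 0.23036972]), 'orientation': array([-3.49194295e-01, -3.12168513e+00,  3.04229507e-03]), 'ft_force': array([-0.00461111,  0.64898726,  0.430858  ]), 'wrist_torque': array([0.02305725, 0.02355183, 0.00717634]), 'gripper_force': 0.0, 'opening': 1.002333602187023} 0.0187
side {'mtx': array([[565.53334611,   0.        , 314.62077634],
       [  0.        , 565.53334611, 242.62716413],
       [  0.        ,   0.        ,   1.        ]]), 'eye': array([0.30252313, 0.67973974, 0.82557469]), 'attitude': array([-0.44475667,  2.71252869, -1.21854005])}
top {'mtx': array([[442.28758303,   0.        , 317.92485413],
       [  0.        , 442.28758303, 242.70295991],
       [  0.        ,   0.        ,   1.        ]]), 'eye': array([0.42447433, 0.04106158, 0.86592707]), 'attitude': array([-2.1887195 ,  2.13950176, -0.09096618])}
```

View pics/side0.png

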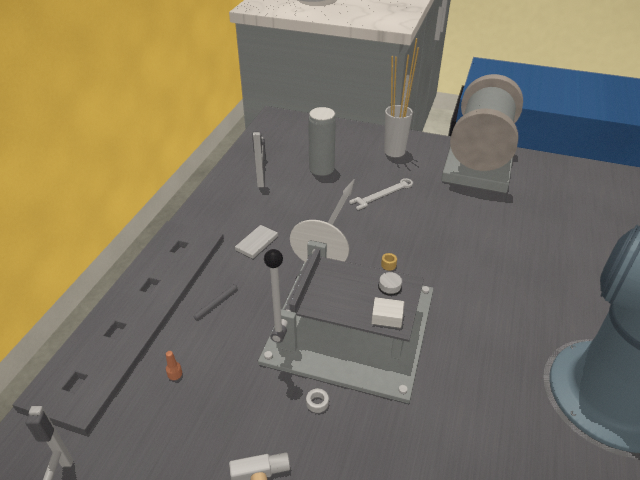

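View pics/top0.png

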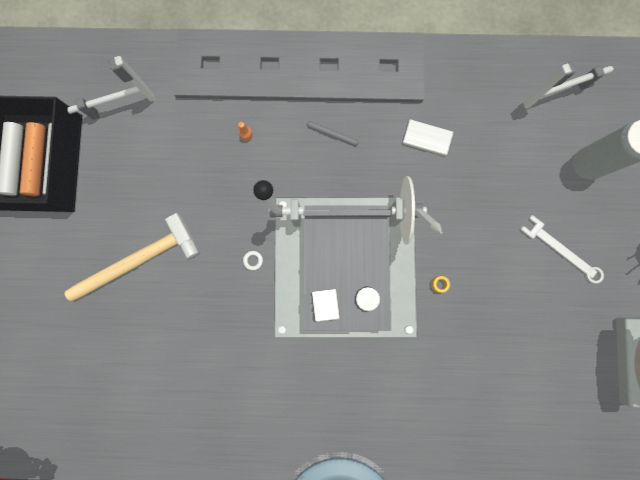

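The side view shows the ball at (273,259), the index tip at (352,182), the block at (388,312) and the puck at (390,283). The top view shows the ball at (263,190), the index tip at (440,231), the block at (325,305) and the puck at (368,299). The handle is on the +y side.

```bash
python3 - <<'E'
from h import *
for n,pts in (("top",dict(ball=(263,190),itip=(440,231),ihand=(425,216),block=(325,305),puck=(368,299),barL=(303,211),barR=(391,211),disc=(407,180),baseBL=(282,329),baseBR=(409,329),baseTL=(283,204),scw=(275,211))),("side",dict(ball=(273,259),itip=(352,182),ihand=(340,207),block=(388,308),puck=(390,281),hfoot=(277,335)))):
    p=env.camera_params(n); d=np.load(n+"0.npz")["d"]
    for k,(u,v) in pts.items():
        w=np.median(d[v-1:v+2,u-1:u+2]); print(n,k,world(p,u,v,w).round(4))
E
```

```text
top ball [0.5534 0.1268 0.2733]
top itip [ 0.5064 -0.122   0.2412]
top ihand [ 0.5402 -0.1183  0.164 ]
top block [0.3933 0.0383 0.1146]
top puck [ 0.4049 -0.0345  0.1086]
top barL [0.5558 0.0805 0.0962]
top barR [ 0.56   -0.075   0.0904]
top disc [ 0.61   -0.0982  0.117 ]
top baseBL [0.3424 0.1183 0.018 ]
top baseBR [ 0.3483 -0.1214  0.0179]
top baseTL [0.5819 0.1237 0.019 ]
top scw [0.5508 0.1273 0.1191]
side ball [0.55   0.1379 0.2681]
side itip [ 0.5043 -0.1211  0.2386]
side ihand [ 0.5233 -0.1161  0.1813]
side block [0.3908 0.0397 0.1157]
side puck [ 0.403  -0.0312  0.1076]
side hfoot [0.5515 0.1396 0.0985]
```

```bash
cat >> h.py <<'E'
YAW=0.025
RT=R.from_euler('z',YAW)*R.from_matrix(np.diag([-1.,1,-1]))
def to(pos,rt=RT):
    s=env.sense(); r=R.from_rotvec(s["orientation"])
    print("t",round(s["time_s"],2),"tcp",s["tcp_pos"].round(4),"F",s["ft_force"].round(1))
    print("shift first (mm, present axes)",(r.inv().apply(np.array(pos)-s["tcp_pos"])*1000).round(1),
     "turn",(r.inv()*rt).as_rotvec().round(3),"shift after turn",(rt.inv().apply(np.array(pos)-s["tcp_pos"])*1000).round(1))
E
python3 - <<'E'
from h import *
to([.505,.127,.235])
E
```

```text
t 0.1 tcp [0.1268 0.5602 0.2304] F [ 0.3 -0.5 -0.2]
shift first (mm, present axes) [-464.5 -339.    -4. ] turn [-0.002 -0.    -0.248] shift after turn [-367.2 -442.5   -4.6]
```

Request:
{"op": "apply_moves", "data": {
  "plan": [
    [0,0,0,0,0,-0.124,1],
    [0,0,0,0,0,-0.124,1],
    [-24,-29.5,0,0,0,0,1],
    [-24,-29.5,0,0,0,0,1],
    [-24,-29.5,0,0,0,0,1],
    [-24,-29.5,0,0,0,0,1],
    [-24,-29.5,0,0,0,0,1],
    [-24,-29.5,0,0,0,0,1],
    [-24,-29.5,0,0,0,0,1],
    [-24,-29.5,0,0,0,0,1],
    [-24,-29.5,0,0,0,0,1],
    [-24,-29.5,0,0,0,0,1]
  ],
  "grip_force": 20
}}

```text
time_s: 1.1
tcp_pos: [0.3749, 0.2702, 0.231]
orientation: [0.04, -3.141, 0.0]
ft_force: [0.7, 0.6, 0.4]
opening: -0.0
gripper_force: 0.0
```

```bash
python3 - <<'E'
from h import *
to([.505,.127,.235])
E
```

```text
t 1.1 tcp [0.3749 0.2702 0.231 ] F [0.7 0.6 0.4]
shift first (mm, present axes) [-126.4 -146.5   -4. ] turn [-0. -0.  0.] shift after turn [-126.4 -146.4   -4. ]
```

Request:
{"op": "apply_moves", "data": {
  "plan": [
    [-24,-29.5,-1,0,0,0,1],
    [-24,-29.5,-1,0,0,0,1],
    [-24,-29,-1,0,0,0,1],
    [-24,-29,-1,0,0,0,1],
    [-24,-29,0,0,0,0,1],
    [0,0,0,0,0,0,1]
  ]
}}

```text
time_s: 1.6
tcp_pos: [0.502, 0.1243, 0.2347]
orientation: [-0.029, 3.139, -0.004]
ft_force: [0.1, 1.0, 0.1]
opening: -0.001
gripper_force: 0.0
```

```bash
python3 - <<'E'
from h import *
to([.525,.127,.235])
a=[cam(n)[1] for n in ("side","top")]
save("b",np.hstack([a[0][130:430,200:600],a[1][130:430,150:550]]))
E
```

```text
t 1.6 tcp [0.502  0.1243 0.2347] F [0.1 1.  0.1]
shift first (mm, present axes) [-23.1   2.3  -0.3] turn [-0.002  0.002 -0.007] shift after turn [-23.1   2.2  -0.3]
```

View pics/b.png

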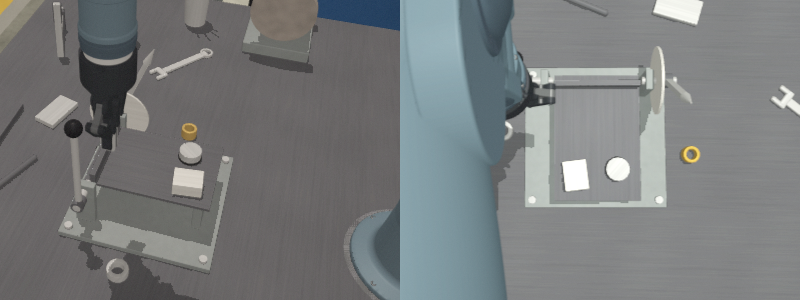

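The side crop shows the fingers at about (107,140), just behind the ball at (73,128), with the handle clear. The block and puck are visible in both views (side (188,182)/(190,152), top (575,176)/(618,169)).

Request:
{"op": "apply_moves", "data": {
  "plan": [
    [-5,0,0,0,0,0,1],
    [-5,0,0,0,0,0,1],
    [-5,0,0,0,0,0,1],
    [-5,0,0,0,0,0,1],
    [-5,0,0,0,0,0,1],
    [-5,0,0,0,0,0,1],
    [-5,0,0,0,0,0,1],
    [-4,0,0,0,0,0,1],
    [-4,0,0,0,0,0,1],
    [-3,0,0,0,0,0,1],
    [-2,0,0,0,0,0,1],
    [0,0,0,0,0,0,1]
  ]
}}

```text
time_s: 2.7
tcp_pos: [0.5424, 0.1303, 0.2349]
orientation: [0.04, -3.134, 0.0]
ft_force: [-10.1, -0.5, 6.5]
opening: 0.001
gripper_force: 5.4
```

```bash
cat > look.py <<'E'
from h import *
import sys
s=env.sense()
p,im,d=cam("side"); r0=np.load("side0.npz")
# black ball
roi=im[200:300,180:330].astype(int)
K=np.array(p["mtx"])
# back-project all points near rig, fit plate plane: points with y in -.07...07, dark
uu,vv=np.meshgrid(np.arange(640),np.arange(480))
P=(np.stack([(uu-K[0,2])/K[0,0],(vv-K[1,2])/K[1,1],np.ones_like(uu)],-1)*d[...,None])@att(p).T+np.array(p["eye"])
H=np.array([.5565,.002,.09]); L=(P-H)@R.from_euler('z',YAW).as_matrix()
rad=np.hypot(L[...,0],L[...,2]); ok=(d>0)&(abs(L[...,1])<.072)&(rad<.225)&(L[...,2]>-.03)&(L[...,0]<-.02)
ang=np.arctan2(L[...,2],-L[...,0])
g=im.astype(int).min(-1)
dark=ok&(g<75)&(rad>.08)&(abs(L[...,1])<.07)
th=np.median(ang[dark]); 
c,sn=np.cos(th),np.sin(th)
xp=L[...,0]*c-L[...,2]*sn; zp=L[...,0]*sn+L[...,2]*c
br=ok&(zp>.014)&(zp<.04)&(g>110)&(xp>-.215)&(xp<-.01)
for n,m in (("block",br&(zp>.021)),("puck",br&(zp<.0215)&(zp>.0155))):
    for side in (("+y",m&(L[...,1]>.005)),("-y",m&(L[...,1]<.005))):
        k=side[1]
        if k.sum()>15: print(n,side[0],k.sum(),"x %.4f y %.4f z %.4f"%tuple(np.median(q[k]) for q in (xp,L[...,1],zp)))
print("t",s["time_s"].round(2),"tcp",s["tcp_pos"].round(4),"F",s["ft_force"].round(1),"theta",th.round(4),dark.sum())
# index hand
ih=(d>0)&(abs(L[...,1]+.125)<.012)&(rad>.075)&(rad<.17)&(L[...,2]>.05)&(abs(np.arctan2(L[...,0],L[...,2]))<1.0)
if ih.sum()>20: print("index",np.median(np.arctan2(L[...,0],L[...,2])[ih]).round(3),ih.sum())
# handle rod
hd=(d>0)&(abs(L[...,1]-.130)<.012)&(rad>.05)&(rad<.15)&(L[...,2]>.04)&(g>60)
if hd.sum()>20: print("handle",np.median(np.arctan2(L[...,0],L[...,2])[hd]).round(3),hd.sum())
if len(sys.argv)>1: save(sys.argv[1],im)
E
python3 look.py c
```

```text
block +y 542 x -0.1647 y 0.0411 z 0.0237
puck +y 97 x -0.1678 y 0.0580 z 0.0193
puck -y 237 x -0.1538 y -0.0317 z 0.0169Traceback (most recent call last):
  File "look.py", line 24, in <module>
    print("t",s["time_s"].round(2),"tcp",s["tcp_pos"].round(4),"F",s["ft_force"].round(1),"theta",th.round(4),dark.sum())
              ^^^^^^^^^^^^^^^^^
AttributeError: 'float' object has no attribute 'round'
```

```bash
sed -i 's/s\["time_s"\].round(2)/round(s["time_s"],2)/' look.py; python3 look.py c
```

```text
block +y 551 x -0.1647 y 0.0415 z 0.0237
puck +y 88 x -0.1683 y 0.0583 z 0.0187
puck -y 253 x -0.1542 y -0.0314 z 0.0170
t 2.75 tcp [0.5424 0.1303 0.2349] F [-9.7  0.   5.5] theta 0.0752 90
index -0.352 222
handle 0.047 362
```

View pics/c.png

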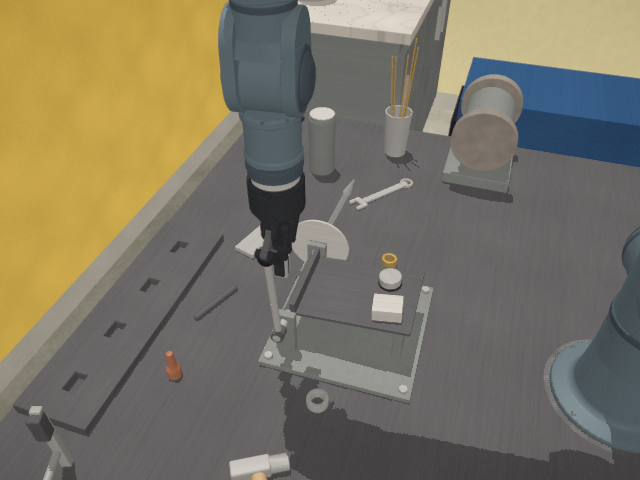

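The ball at (265,256) is in contact with the fingers at about (275,262), the plate is tilted about 0.07 rad, and the block and puck are unmoved.

Request:
{"op": "apply_moves", "data": {
  "plan": [
    [-3,0,0,0,0,0,1],
    [-3,0,0,0,0,0,1],
    [-3,0,0,0,0,0,1],
    [-3,0,0,0,0,0,1],
    [-3,0,0,0,0,0,1],
    [-3,0,0,0,0,0,1],
    [-2,0,1,0,0,0,1],
    [-1,0,1,0,0,0,1],
    [0,0,0,0,0,0,1]
  ]
}}

```text
time_s: 3.55
tcp_pos: [0.5633, 0.1306, 0.2325]
orientation: [0.04, -3.133, 0.001]
ft_force: [-10.8, -0.1, 3.6]
opening: 0.001
gripper_force: 5.2
```

```bash
sed -i 's/g<75/g<110/' look.py; python3 look.py
```

```text
block +y 560 x -0.1652 y 0.0428 z 0.0248
puck +y 85 x -0.1709 y 0.0586 z 0.0189
puck -y 283 x -0.1545 y -0.0311 z 0.0178
t 3.55 tcp [0.5633 0.1306 0.2325] F [-10.8  -0.1   3.6] theta 0.1924 3091
index -0.352 219
handle 0.164 389
```

Request:
{"op": "apply_moves", "data": {
  "plan": [
    [-2,0,0,0,0,0,1],
    [-2,0,0,0,0,0,1],
    [-2,0,0.5,0,0,0,1],
    [-1,0,0.5,0,0,0,1],
    [0,0,0,0,0,0,1],
    [0,0,0,0,0,0,1]
  ]
}}

```text
time_s: 4.1
tcp_pos: [0.5702, 0.1307, 0.2316]
orientation: [0.04, -3.133, 0.001]
ft_force: [-11.2, -0.3, 4.4]
opening: -0.001
gripper_force: 5.3
```

```bash
python3 look.py
```

```text
block +y 556 x -0.1651 y 0.0419 z 0.0248
puck +y 96 x -0.1711 y 0.0584 z 0.0187
puck -y 282 x -0.1545 y -0.0307 z 0.0179
t 4.1 tcp [0.5702 0.1307 0.2316] F [-11.2  -0.3   4.4] theta 0.2346 3088
index -0.352 221
handle 0.205 388
```

Request:
{"op": "apply_moves", "data": {
  "plan": [
    [-1,0,0,0,0,0,1],
    [-1,0,0,0,0,0,1],
    [-1,0,0.5,0,0,0,1],
    [-1,0,0.5,0,0,0,1],
    [0,0,0,0,0,0,1],
    [0,0,0,0,0,0,1],
    [0,0,0,0,0,0,1],
    [0,0,0,0,0,0,1],
    [0,0,0,0,0,0,1]
  ]
}}

```text
time_s: 4.9
tcp_pos: [0.5744, 0.1309, 0.2309]
orientation: [0.04, -3.134, 0.001]
ft_force: [-10.6, -1.8, 5.4]
opening: -0.004
gripper_force: 5.3
```

```bash
python3 look.py
```

```text
block +y 552 x -0.1655 y 0.0421 z 0.0249
puck +y 104 x -0.1732 y 0.0583 z 0.0187
puck -y 275 x -0.1548 y -0.0311 z 0.0182
t 4.9 tcp [0.5744 0.1309 0.2309] F [-10.6  -1.8   5.4] theta 0.2594 3071
index -0.353 220
handle 0.23 395
```

Request:
{"op": "apply_moves", "data": {
  "plan": [
    [-1,0,0,0,0,0,1],
    [-1,0,0,0,0,0,1],
    [-1,0,0.5,0,0,0,1],
    [-1,0,0.5,0,0,0,1],
    [0,0,0,0,0,0,1],
    [0,0,0,0,0,0,1],
    [0,0,0,0,0,0,1],
    [0,0,0,0,0,0,1],
    [0,0,0,0,0,0,1]
  ]
}}

```text
time_s: 5.7
tcp_pos: [0.5785, 0.1309, 0.2299]
orientation: [0.04, -3.134, 0.001]
ft_force: [-10.5, -1.4, 5.3]
opening: 0.002
gripper_force: 5.2
```

```bash
python3 look.py
```

```text
block +y 557 x -0.1655 y 0.0422 z 0.0250
puck +y 100 x -0.1739 y 0.0585 z 0.0183
puck -y 277 x -0.1550 y -0.0307 z 0.0181
t 5.7 tcp [0.5785 0.1309 0.2299] F [-10.5  -1.4   5.3] theta 0.2842 3051
index -0.353 223
handle 0.253 401
```

Request:
{"op": "apply_moves", "data": {
  "plan": [
    [-1,0,0,0,0,0,1],
    [-1,0,0,0,0,0,1],
    [-1,0,0.5,0,0,0,1],
    [-1,0,0.5,0,0,0,1],
    [0,0,0,0,0,0,1],
    [0,0,0,0,0,0,1],
    [0,0,0,0,0,0,1],
    [0,0,0,0,0,0,1],
    [0,0,0,0,0,0,1]
  ]
}}

```text
time_s: 6.5
tcp_pos: [0.5825, 0.131, 0.2289]
orientation: [0.04, -3.134, 0.001]
ft_force: [-10.7, -1.4, 5.1]
opening: -0.002
gripper_force: 5.1
```

```bash
python3 look.py
```

```text
block +y 551 x -0.1659 y 0.0421 z 0.0249
puck +y 105 x -0.1745 y 0.0583 z 0.0183
puck -y 274 x -0.1546 y -0.0306 z 0.0181
t 6.5 tcp [0.5825 0.131  0.2289] F [-10.7  -1.4   5.1] theta 0.3093 3053
index -0.352 222
handle 0.279 394
```

Request:
{"op": "apply_moves", "data": {
  "plan": [
    [-1,0,0,0,0,0,1],
    [-1,0,0,0,0,0,1],
    [-1,0,0.5,0,0,0,1],
    [0,0,0.5,0,0,0,1],
    [0,0,0,0,0,0,1],
    [0,0,0,0,0,0,1],
    [0,0,0,0,0,0,1],
    [0,0,0,0,0,0,1],
    [0,0,0,0,0,0,1]
  ]
}}

```text
time_s: 7.3
tcp_pos: [0.5854, 0.1311, 0.2278]
orientation: [0.04, -3.134, 0.001]
ft_force: [-9.9, -1.1, 4.5]
opening: -0.003
gripper_force: 5.2
```

```bash
python3 look.py
```

```text
block +y 547 x -0.1655 y 0.0423 z 0.0250
puck +y 97 x -0.1728 y 0.0581 z 0.0187
puck -y 279 x -0.1551 y -0.0308 z 0.0181
t 7.3 tcp [0.5854 0.1311 0.2278] F [-9.9 -1.1  4.5] theta 0.3272 3060
index -0.352 219
handle 0.296 401
```

Request:
{"op": "apply_moves", "data": {
  "plan": [
    [-1,0,0,0,0,0,1],
    [-1,0,0,0,0,0,1],
    [-1,0,0.5,0,0,0,1],
    [0,0,0.5,0,0,0,1],
    [0,0,0,0,0,0,1],
    [0,0,0,0,0,0,1],
    [0,0,0,0,0,0,1],
    [0,0,0,0,0,0,1],
    [0,0,0,0,0,0,1]
  ]
}}

```text
time_s: 8.1
tcp_pos: [0.5884, 0.1311, 0.2269]
orientation: [0.04, -3.134, 0.001]
ft_force: [-9.9, -1.6, 5.4]
opening: -0.001
gripper_force: 5.2
```

```bash
python3 look.py
```

```text
block +y 545 x -0.1657 y 0.0425 z 0.0250
puck +y 113 x -0.1739 y 0.0582 z 0.0180
puck -y 270 x -0.1549 y -0.0309 z 0.0180
t 8.1 tcp [0.5884 0.1311 0.2269] F [-9.9 -1.6  5.4] theta 0.346 3064
index -0.352 220
handle 0.312 407
```

Request:
{"op": "apply_moves", "data": {
  "plan": [
    [-1,0,0,0,0,0,1],
    [-1,0,0,0,0,0,1],
    [-1,0,0.5,0,0,0,1],
    [0,0,0.5,0,0,0,1],
    [0,0,0,0,0,0,1],
    [0,0,0,0,0,0,1],
    [0,0,0,0,0,0,1],
    [0,0,0,0,0,0,1],
    [0,0,0,0,0,0,1]
  ]
}}

```text
time_s: 8.9
tcp_pos: [0.5914, 0.1312, 0.2258]
orientation: [0.04, -3.134, 0.001]
ft_force: [-10.8, -1.5, 4.6]
opening: -0.0
gripper_force: 5.3
```

```bash
python3 look.py
```

```text
block +y 540 x -0.1658 y 0.0426 z 0.0250
puck +y 112 x -0.1723 y 0.0587 z 0.0185
puck -y 264 x -0.1548 y -0.0304 z 0.0180
t 8.9 tcp [0.5914 0.1312 0.2258] F [-10.8  -1.5   4.6] theta 0.3647 3063
index -0.353 220
handle 0.331 404
```

Request:
{"op": "apply_moves", "data": {
  "plan": [
    [-1,0,0,0,0,0,1],
    [-1,0,0,0,0,0,1],
    [-1,0,0.5,0,0,0,1],
    [0,0,0.5,0,0,0,1],
    [0,0,0,0,0,0,1],
    [0,0,0,0,0,0,1],
    [0,0,0,0,0,0,1],
    [0,0,0,0,0,0,1],
    [0,0,0,0,0,0,1]
  ]
}}

```text
time_s: 9.7
tcp_pos: [0.5943, 0.1313, 0.2248]
orientation: [0.04, -3.134, 0.001]
ft_force: [-10.2, -1.9, 4.9]
opening: -0.002
gripper_force: 5.5
```

```bash
python3 look.py
```

```text
block +y 532 x -0.1661 y 0.0421 z 0.0251
puck +y 113 x -0.1740 y 0.0578 z 0.0184
puck -y 269 x -0.1553 y -0.0308 z 0.0179
t 9.7 tcp [0.5943 0.1313 0.2248] F [-10.2  -1.9   4.9] theta 0.3835 3053
index -0.352 221
handle 0.346 406
```

Request:
{"op": "apply_moves", "data": {
  "plan": [
    [0,0,0,0,0,0,1],
    [0,0,0,0,0,0,1],
    [0,0,0,0,0,0,1],
    [0,0,0,0,0,0,1]
  ]
}}

```text
time_s: 10.08
tcp_pos: [0.5943, 0.1313, 0.2248]
orientation: [0.04, -3.134, 0.001]
ft_force: [-10.0, -0.6, 5.3]
opening: 0.001
gripper_force: 5.5
```

```bash
python3 look.py
```

```text
block +y 532 x -0.1656 y 0.0418 z 0.0250
puck +y 108 x -0.1748 y 0.0581 z 0.0182
puck -y 272 x -0.1550 y -0.0308 z 0.0180
t 10.08 tcp [0.5943 0.1313 0.2248] F [-10.   -0.6   5.3] theta 0.3835 3065
index -0.352 223
handle 0.348 412
```

Request:
{"op": "apply_moves", "data": {
  "plan": [
    [-1,0,0,0,0,0,1],
    [-1,0,0,0,0,0,1],
    [-1,0,0.5,0,0,0,1],
    [0,0,0.5,0,0,0,1],
    [0,0,0,0,0,0,1],
    [0,0,0,0,0,0,1],
    [0,0,0,0,0,0,1],
    [0,0,0,0,0,0,1],
    [0,0,0,0,0,0,1]
  ]
}}

```text
time_s: 10.88
tcp_pos: [0.5971, 0.1314, 0.2237]
orientation: [0.04, -3.133, 0.001]
ft_force: [-10.9, -1.5, 5.2]
opening: -0.002
gripper_force: 5.8
```

```bash
python3 look.py
```

```text
block +y 521 x -0.1482 y 0.0423 z 0.0251
puck +y 106 x -0.1568 y 0.0584 z 0.0183
puck -y 268 x -0.1553 y -0.0311 z 0.0183
t 10.88 tcp [0.5971 0.1314 0.2237] F [-10.9  -1.5   5.2] theta 0.4019 3075
index -0.353 224
handle 0.366 412
```

Request:
{"op": "apply_moves", "data": {
  "plan": [
    [-1,0,0,0,0,0,1],
    [-1,0,0,0,0,0,1],
    [0,0,0.5,0,0,0,1],
    [0,0,0.5,0,0,0,1],
    [0,0,0,0,0,0,1],
    [0,0,0,0,0,0,1],
    [0,0,0,0,0,0,1],
    [0,0,0,0,0,0,1],
    [0,0,0,0,0,0,1]
  ]
}}

```text
time_s: 11.68
tcp_pos: [0.5992, 0.1315, 0.2229]
orientation: [0.04, -3.134, 0.001]
ft_force: [-10.4, -0.7, 6.4]
opening: -0.002
gripper_force: 6.1
```

```bash
python3 look.py
```

```text
block +y 273 x -0.0493 y 0.0451 z 0.0252
puck +y 78 x -0.0586 y 0.0595 z 0.0184
puck -y 261 x -0.1550 y -0.0305 z 0.0181
t 11.68 tcp [0.5992 0.1315 0.2229] F [-10.4  -0.7   6.4] theta 0.416 3991
index -0.353 218
handle 0.379 408
```

Request:
{"op": "apply_moves", "data": {
  "plan": [
    [4,0,0,0,0,0,1],
    [6,0,0,0,0,0,1],
    [10,0,0,0,0,0,1],
    [20,0,0,0,0,0,1],
    [10,0,-25,0,0,0,1],
    [0,0,-35,0,0,0,1],
    [0,0,-35,0,0,0,1],
    [0,0,-15,0,0,0,1],
    [0,0,0,0,0,0,1]
  ]
}}

```text
time_s: 12.48
tcp_pos: [0.5551, 0.1308, 0.3381]
orientation: [-0.04, 3.132, 0.002]
ft_force: [0.3, 0.7, 0.6]
opening: 0.004
gripper_force: 0.0
```

```bash
cat >> look.py <<'E'
def slope(m,a,b): 
    q=cv2.fitLine(np.stack([a[m],b[m]],-1).astype(np.float32),cv2.DIST_HUBER,0,.01,.01).ravel(); return q
for n,m in (("index",ih),("handle",hd)):
    if m.sum()>20:
        q=slope(m,L[...,0],L[...,2]); q=q*np.sign(q[1]) if 0 else q
        print(n,"fit angle %.3f x at z=0 %.4f"%(np.arctan(q[0]/q[1]),q[2]-q[3]*q[0]/q[1]))
dk=dark&(abs(ang-th)<.1)&(abs(zp)<.006)
q=slope(dk,-L[...,0],L[...,2]); print("plate fit %.3f"%np.arctan(q[1]/q[0]))
E
python3 look.py d
python3 - <<'E'
from h import *
to([.46,-.123,.33])
E
```

```text
block +y 271 x -0.0487 y 0.0447 z 0.0251
puck +y 81 x -0.0597 y 0.0602 z 0.0184
puck -y 262 x -0.1552 y -0.0301 z 0.0180
t 12.48 tcp [0.5551 0.1308 0.3381] F [0.3 0.7 0.6] theta 0.4166 3981
index -0.352 222
handle 0.382 417
index fit angle -0.365 x at z=0 0.0017
handle fit angle 0.422 x at z=0 -0.0048
plate fit 0.412
t 12.53 tcp [0.5546 0.1307 0.3356] F [ 0.3 -1.  -0.1]
shift first (mm, present axes) [ 101.  -251.2    4.9] turn [0.001 0.006 0.   ] shift after turn [ 100.9 -251.2    5.6]
```

View pics/d.png

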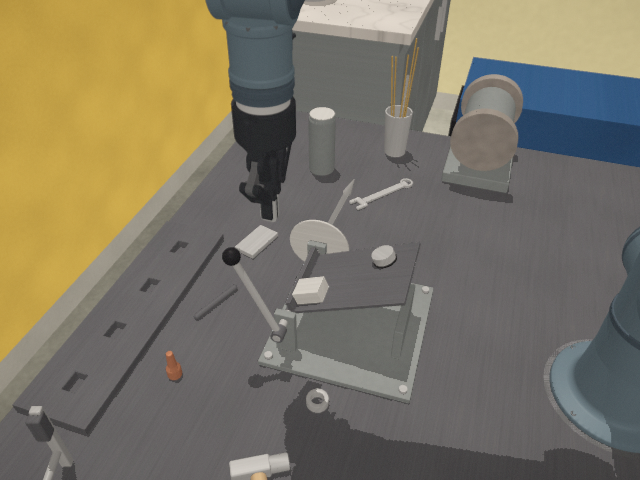

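The side view shows the block at the stop (310,290), the puck still high on the plate (384,256), the handle leaning to the ball at (231,256), and the gripper clear. Next is the index hand.

Request:
{"op": "apply_moves", "data": {
  "plan": [
    [12,-28,0,0,0,0,1],
    [13,-32,0,0,0,0,1],
    [13,-32,0,0,0,0,1],
    [13,-32,0,0,0,0,1],
    [13,-32,0,0,0,0,1],
    [13,-32,0,0,0,0,1],
    [13,-32,0,0,0,0,1],
    [12,-31,0,0,0,0,1],
    [0,0,0,0,0,0,1],
    [0,0,0,0,0,0,1]
  ]
}}

```text
time_s: 13.37
tcp_pos: [0.4565, -0.1241, 0.3317]
orientation: [0.034, -3.14, -0.002]
ft_force: [0.4, 1.0, 0.8]
opening: -0.001
gripper_force: 0.0
```

```bash
python3 - <<'E'
from h import *
to([.46,-.123,.2])
E
```

```text
t 13.37 tcp [ 0.4565 -0.1241  0.3317] F [0.4 1.  0.8]
shift first (mm, present axes) [ -3.8   0.9 131.7] turn [ 0.001 -0.002 -0.003] shift after turn [ -3.6   1.  131.7]
```

Request:
{"op": "apply_moves", "data": {
  "plan": [
    [0,0,30,0,0,0,1],
    [0,0,35,0,0,0,1],
    [0,0,35,0,0,0,1],
    [0,0,32,0,0,0,1],
    [0,0,0,0,0,0,1],
    [0,0,0,0,0,0,1]
  ]
}}

```text
time_s: 13.87
tcp_pos: [0.4556, -0.1211, 0.1995]
orientation: [0.042, -3.136, -0.004]
ft_force: [1.0, 0.2, 0.9]
opening: -0.001
gripper_force: 0.0
```

Request:
{"op": "apply_moves", "data": {
  "plan": [
    [-10,0,0,0,0,0,1],
    [-10,0,0,0,0,0,1],
    [-10,0,0,0,0,0,1],
    [-10,0,0,0,0,0,1],
    [-10,0,0,0,0,0,1],
    [-10,0,0,0,0,0,1],
    [-10,0,0,0,0,0,1],
    [-10,0,0,0,0,0,1],
    [-10,0,0,0,0,0,1],
    [-10,0,0,0,0,0,1],
    [-5,0,0,0,0,0,1],
    [0,0,0,0,0,0,1]
  ]
}}

```text
time_s: 14.87
tcp_pos: [0.5649, -0.1206, 0.2021]
orientation: [-0.04, 3.138, -0.001]
ft_force: [-0.4, 0.4, -0.3]
opening: 0.001
gripper_force: 0.0
```

```bash
python3 look.py e
```

```text
block +y 272 x -0.0495 y 0.0440 z 0.0252
puck +y 80 x -0.0573 y 0.0603 z 0.0187
puck -y 256 x -0.1553 y -0.0313 z 0.0180
t 14.87 tcp [ 0.5649 -0.1206  0.2021] F [-0.4  0.4 -0.3] theta 0.4164 4015
index 0.128 316
handle 0.383 416
index fit angle -0.336 x at z=0 0.0481
handle fit angle 0.414 x at z=0 -0.0036
plate fit 0.412
```

View pics/e.png

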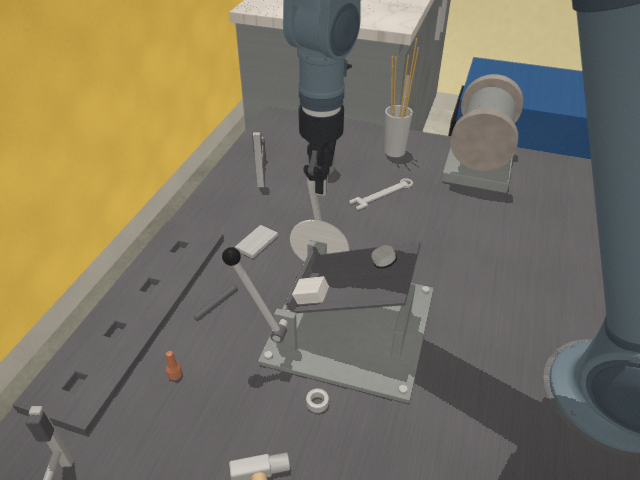

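The index hand has followed the finger and stands near (314,190). The block and puck are unchanged. I'll push on to about x = 0.588, back off and measure.

Request:
{"op": "apply_moves", "data": {
  "plan": [
    [-6,0,0,0,0,0,1],
    [-6,0,0,0,0,0,1],
    [-6,0,0,0,0,0,1],
    [-4,0,0,0,0,0,1],
    [-1,0,0,0,0,0,1],
    [0,0,0,0,0,0,1],
    [3,0,0,0,0,0,1],
    [12,0,0,0,0,0,1],
    [25,0,0,0,0,0,1],
    [35,0,0,0,0,0,1],
    [25,0,0,0,0,0,1],
    [0,0,0,0,0,0,1]
  ]
}}

```text
time_s: 15.92
tcp_pos: [0.4798, -0.1214, 0.2009]
orientation: [0.037, -3.137, -0.002]
ft_force: [-0.2, -0.3, -0.2]
opening: 0.001
gripper_force: 0.0
```

```bash
python3 look.py f; python3 -c "
import cv2;a=cv2.imread('pics/f.png')[120:380,180:460];cv2.imwrite('pics/f2.png',cv2.resize(a,None,fx=2,fy=2,interpolation=3))"
```

```text
block +y 274 x -0.0490 y 0.0442 z 0.0251
puck +y 86 x -0.0581 y 0.0602 z 0.0187
puck -y 260 x -0.1558 y -0.0306 z 0.0180
t 15.92 tcp [ 0.4798 -0.1214  0.2009] F [-0.2 -0.3 -0.2] theta 0.417 4157
index 0.314 355
handle 0.383 417
index fit angle -1.480 x at z=0 1.2875
handle fit angle 0.418 x at z=0 -0.0040
plate fit 0.412
```

View pics/f2.png

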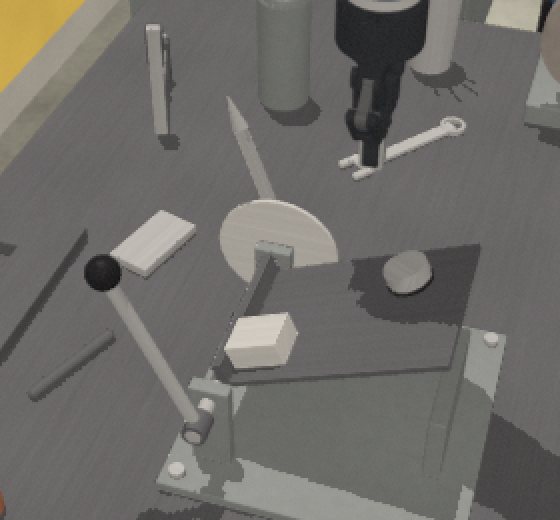

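The index hand now leans to +x with its tip at crop (229,97), i.e. full image (294,168), and the finger is clear of it. I'll refit with the finger excluded.

```bash
sed -i 's/^ih=(d>0)/ih=(d>0)\&(L[...,0]>-.01)/' look.py; python3 look.py | grep -E "index|handle|plate"; python3 - <<'E'
from h import *
H=np.array([.5525,.002,.09]); Rz=R.from_euler('z',YAW).as_matrix()
p,im,d=cam("side"); K=np.array(p["mtx"])
# intersect pixel rays with the upright planes of hand and handle
for n,u,v,y in (("itip",294.7,168.7,-.125),("imid",(268/2+180),120+198/2,-.125),("ball",231,256,.125),("hbase",278,336,.13)):
    r=Rz.T@att(p)@np.linalg.inv(K)@[u,v,1]; e=Rz.T@(np.array(p["eye"])-H)
    q=e+r*(y-e[1])/r[1]; print(n,q.round(4),"angle",np.arctan2(q[0],q[2]).round(3),"rad",np.hypot(q[0],q[2]).round(4))
E
```

```text
index 0.322 288
handle 0.383 416
index fit angle 0.366 x at z=0 -0.0053
handle fit angle 0.414 x at z=0 -0.0037
plate fit 0.412
itip [ 0.0572 -0.125   0.1533] angle 0.357 rad 0.1636
imid [ 0.0207 -0.125   0.0441] angle 0.439 rad 0.0487
ball [0.0737 0.125  0.1543] angle 0.446 rad 0.171
hbase [ 0.0041  0.13   -0.0035] angle 2.287 rad 0.0054
```

Index is about 0.05 rad short of the handle, so I need about 6 mm more push.

Request:
{"op": "apply_moves", "data": {
  "plan": [
    [-25,0,0,0,0,0,1],
    [-30,0,0,0,0,0,1],
    [-25,0,0,0,0,0,1],
    [-12,0,0,0,0,0,1],
    [-6,0,0,0,0,0,1],
    [-4,0,0,0,0,0,1],
    [-3,0,0,0,0,0,1],
    [-1.5,0,0,0,0,0,1],
    [0,0,0,0,0,0,1],
    [0,0,0,0,0,0,1]
  ]
}}

```text
time_s: 16.9
tcp_pos: [0.5916, -0.1197, 0.2016]
orientation: [-0.039, 3.141, 0.0]
ft_force: [0.1, -0.1, 0.4]
opening: -0.0
gripper_force: 0.0
```

Request:
{"op": "apply_moves", "data": {
  "plan": [
    [3,0,0,0,0,0,1],
    [12,0,0,0,0,0,1],
    [25,0,0,0,0,0,1],
    [30,0,0,0,0,0,1],
    [30,0,0,0,0,0,1],
    [0,0,-30,0,0,0,1],
    [0,0,-35,0,0,0,1],
    [0,0,-30,0,0,0,1],
    [0,0,0,0,0,0,1],
    [0,0,0,0,0,0,1]
  ]
}}

```text
time_s: 17.73
tcp_pos: [0.4927, -0.1227, 0.2987]
orientation: [-0.039, 3.136, -0.003]
ft_force: [0.5, 0.0, -1.1]
opening: 0.001
gripper_force: 0.0
```

```bash
python3 look.py g; python3 look.py | grep -E "index|handle|plate"
```

```text
block +y 264 x -0.0491 y 0.0441 z 0.0252
puck +y 81 x -0.0567 y 0.0600 z 0.0189
puck -y 261 x -0.1554 y -0.0304 z 0.0180
t 17.73 tcp [ 0.4927 -0.1227  0.2987] F [ 0.5  0.  -1.1] theta 0.4166 4018
index 0.368 287
handle 0.384 414
index fit angle 0.402 x at z=0 -0.0047
handle fit angle 0.420 x at z=0 -0.0040
plate fit 0.413
index 0.364 288
handle 0.382 416
index fit angle 0.393 x at z=0 -0.0038
handle fit angle 0.410 x at z=0 -0.0029
plate fit 0.411
```

```bash
python3 -c "
from workcell import env
print(env.job_done())"
```

```text
the job is handed in; nothing more can be done
None
```

I handed the job in at about 18 s; no verdict came back. By camera, the plate stands at about 0.41 rad with the block at the stop and the puck unmoved. The index hand is parallel to the handle within about 0.02 rad, and the robot is clear of everything.

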